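Spread the snap ring onto the shaker's drive stub and hold it at the groove

ROBOT

A 7-joint arm with a two-finger parallel gripper is mounted at the origin on the work surface. World frame = base frame: x ahead of the robot, y to its left, z up, the work surface at z = 0. Lengths are in mm, angles in rad, forces in N, time in s.
With the tool pointing down it reaches from about 400 to 875 mm from the base axis. Payload 4.4 kg.
Tool frame: the origin (TCP) lies at the very end of the fingers, on their centre line; the grasp point (between the pads) lies 19 mm behind it; z points along the fingers, y is the direction in which the jaws open and shut (so a half turn about z gives the same grasp; the last joint's range is limited). The gripper opens to 85 mm and grips with 20 to 120 N. Pads are 22 mm wide; open, the fingers measure 114 mm over their backs; the gripper's body (76 mm by 85 mm) begins 54 mm behind the grasp point. The pads swing forward as they close: fully open they stand 13 mm farther back than shut.
Start: joints at [1.266, 0.628, 0.038, 1.517, -0.027, 0.996, -0.02], TCP at [153.776, -631.562, 231.313] pointing down, gripper open.
Joint ranges: [-3.06, 3.06], [-0.37, 2.12], [-1.25, 1.32], [0.18, 2.47], [-1.1, 4.24], [0.23, 1.98], [-2.94, 2.94]. Speed limits (rad/s): [2.57, 2.57, 3.14, 3.14, 3.14, 3.14, 3.14].

INTERFACE

Orientations are given as [roll, pitch, yaw] about the fixed x, y, z axes, in that order (R = Rz(yaw) Ry(pitch) Rx(roll)).
In Python, from cell import ctrl gives the robot as it stands.
- The arm moves only by the shell command python3 -m crank 'ROWS' [OPENING]. ROWS is JSON, a list that holds one entry, the list of rows, each a list of 6 numbers: the shift along the tool's x, y, z in units of 30 mm (1.0 is 30 mm), then the turn, a rotation vector about the tool's x, y, z in units of 6 degrees (1.0 is 6 degrees). In form: [[[tx, ty, tz, rx, ry, rz], ...]]. A call has 1 to 12 rows; each row shifts and turns the pose as measured when the row begins, along the tool's axes as they then stand; what a row does not reach is not made up. A row lasts 1/12 s, in which the tool goes at most 41.7 mm and 7.16 degrees, less where a joint would pass 70% of its speed; a pose out of reach is approached as far as the arm can. A call is refused whole if a number of a shift passes 1 or a number of a turn 1, either way. A call with a gripper value outside its range is refused whole. OPENING is the gripper command: -1 is fully open, 1 is shut, values between are in proportion, set as the call begins (- or left out, the last holds). The fingers move at their own pace and stop on an object; the grip force is fixed at half the most. Time passes only in rows, so rows that do not move let the fingers close. It gives the time, the measured TCP pose, the force and the opening at its end, in the units of the state.
- ctrl.read_state(): the state, without advancing time (a new reading comes with each control period).
- ctrl.get_image(name): name is "scene" or "top" or "wrist"; returns a dict with "color" (384x512x3 uint8, red, green, blue), "depth" (384x512 float32, mm along the optical axis (not along the pixel's ray), 0 where there is no reading), "camera_matrix" (3x3 intrinsics, pixels), "R" (3x3) and "t" (3): a world point X has camera coordinates R X + t. Camera axes: x right, y down, z forward; pixel columns grow to the right and rows downward; lengths in mm; the calibration is good to about 2 mm. A picture is of the moment at which its call begins.
- ctrl.finish_job(): hands the job in, once; it reports no verdict.
Trained networks look in a picture, given as the dict that the camera call returned (one of the last four; its "shot" number tells which), for a name from the list of things; names that differ only in an ending like _2 or _b are one class to them, and where a whole thing is asked for, a point or a joint stands for the part that bears it (a point fixed in the world has none). Each returns a list of dicts, best first, with "conf" (0 to 1); they miss things now and then, are a little off and sometimes report something else, mostly with a low value. They report only what shows in the picture. A call takes as long as a camera call. They do not tell look-alikes from the thing itself.
- ctrl.search_frame(query, picture): "extent" ([centre column, centre row, width, height] in pixels, round what is visible of it).
The state is a dict: "clock": time; "qpos": joint angles; "qd": joint speeds; "tau": joint torques, N m; "eef_pos": TCP position; "tool_rot": TCP orientation; "force": force on the tool from outside, world axes, zero at the start; "torque": the same for the moment, N m; "width": finger opening in mm.
Only numpy, scipy, OpenCV 4.12 (cv2) and the standard library are available. Lean on these libraries where they do the work, as an engineer would, in place of code of your own. Each camera call takes 0.05 s, during which the arm holds its last target. There are 200 camera calls.

TASK

The shaker's platform is on and its snap ring goes on next: take the bent-tip ring pliers from the tray, put their tips into the gap of the snap ring lying on the bench, squeeze the handles right in to spread it, and carry it over to slide it down the drive stub from above to the groove just above the washer. Finish while still holding the pliers squeezed there, with the spread ring level, around the stub, at the height of the groove and hanging from the pliers alone, not resting on the washer or pressing on the stub, so that I can check it before it is let close. Handle the ring only with the pliers, do not force anything against the shaker, and leave the other things on the bench where they are.

Things in the scene. Friction and masses are not known exactly. Their poses are not given: they have to be found in the camera images.
- pliers: Bent-tip snap ring pliers, 200 mm long, about 160 g, lying level across the tray, tips roughly away from the robot. Origin: on the rivet at mid thickness (40 mm above the bench at the start); x along the centre line to the tips, y left, z up (the tips are bent down, to -z). The flat part is 10 mm thick (z -5 to 5). Centre of mass near x = -62 mm.
- grip (a point): Place to grip, on the pliers' centre line between the two dark handles, 60 mm behind the rivet, mid thickness. Outer faces of the handles here: 63 mm apart at rest (splayed 0.13 rad each; 84 mm apart at their ends, 140 mm behind the rivet), 35 mm when squeezed. Up to about 13 N on each handle leaves them open; about 24 N squeezes them to the stop with the ring on; hold with 30 to 40 N.
- tips (a point): On the pliers' centre line between the two tips, level with their lower ends: x = 57, z = -30 mm in the pliers' frame. Each tip is a flat-faced post, 4 (x) by 3 mm; together they are 11.5 mm wide (y) at rest, 37 mm when squeezed (then at x = 54): squeezing spreads the tips. Their outer faces carry the ring by friction. Held by the handles, they also go some 3 mm forward (+x) as they spread.
- pliers_left (a joint): Turn of the left lever, rad: 0 at rest (handles open, tips together, held by a spring), 0.24 at the stop (handles squeezed, tips spread). The right lever turns equally.
- ring: Open steel snap ring flat on the bench: outer diameter 44, inner 34, 4 mm thick, 17 g. Origin: ring centre, underside; z up. Its gap, 16 to 20 mm wide between two straight ears (x = -25 to -15 mm), is at -x, roughly towards the robot; the closed tips go in best at x = -23. It springs shut (8 N per end). Closed it is too small for the stub; fully spread it clears it by about 2 mm.
- ring_bore (a point): Middle of the ring's opening when spread: 3.6 mm from the ring's origin towards the gap, at half its thickness (2 mm above its underside). This point goes onto the stub's axis. Hanging from the tips the ring droops a little, by some 0.05 rad.
- ring_left (a joint): Spread of the ring's left arm, rad: 0 closed, about 0.25 with the pliers at the stop.
- ring_right (a joint): Spread of the ring's right arm, rad, likewise.
- shaker: Benchtop orbital shaker, fixed, housing 220 by 220 mm, platform 200 by 200 mm with its top at 96 mm; origin under its centre, z up. In the platform's middle: bearing housing (diameter 68, top at 103), thrust washer (diameter 50, top at 108) and the upright steel drive stub, diameter 35, tapered above 125 mm to diameter 25 at its top, 132 mm above the bench.
- groove (a point): On the stub's axis, at mid height of the groove, 112 mm above the bench. The groove (diameter 33) is 8 mm high, from the washer's face at 108 mm up to 116 mm.
- tray: Fixed aluminium instrument tray, 130 (x) by 250 (y) by 35 mm high, wall 3 mm, open on top, origin under its centre. The pliers lie across its long walls, rivet over the far one; there is room inside for fingers.
- spacer: Bystander, leave alone: plain flat spacer washer, closed all round.
- bearing: Bystander, leave alone: ball bearing.
- screwdriver: Bystander, leave alone: screwdriver.
- beaker: Bystander, leave alone: glass beaker.
- bottle: Bystander, leave alone: reagent bottle.
- jar: Bystander, leave alone: small amber jar.
- stirbar: Bystander, leave alone: magnetic stir bar.
Mind the look-alikes: they are no part of the job. Of the things that look like the pliers, the smaller one is meant.

How it is judged:
By the outcome, as a careful person would: the job done as asked, in the order asked, and still so for the second after the job is handed in, while the arm keeps its last pose, push and grip.
It also fails if it takes over 51 s, if anything falls off the work surface, if the arm or the gripper's body presses on something with over 40 N, if the wrist force passes 120 N, or if a joint passes its speed limit or range.

## Working session

There is one attempt and no reset: what is moved stays moved. The work goes in short steps, Python scripts to look and compute and a shell command to move; the robot and the scene stay as the last step left them, time stands still between calls to the robot, and variables do not carry over. Pictures are saved under pics/ and viewed, about 8 in all and at most 12, crops included, and the job is handed in when it is done.

```bash
ls; mkdir -p pics; cat > h.py <<'E'
import numpy as np, cv2
from cell import ctrl
def save(p,name,crop=None,s=1):
    im=cv2.cvtColor(p["color"],cv2.COLOR_RGB2BGR)
    if crop: im=im[crop[1]:crop[3],crop[0]:crop[2]]
    cv2.imwrite("pics/"+name,cv2.resize(im,None,fx=s,fy=s,interpolation=cv2.INTER_CUBIC))
def onz(p,u,v,z):
    K,R,t=map(np.array,(p["camera_matrix"],p["R"],p["t"]))
    d=R.T@np.linalg.inv(K)@np.array([u,v,1.]); c=-R.T@t
    return c+d*(z-c[2])/d[2]
def pix(p,X):
    c=p["R"]@np.array(X)+p["t"]; c=p["camera_matrix"]@c; return c[:2]/c[2]
E
python3 - <<'E'
from h import *
a=ctrl.get_image("top"); b=ctrl.get_image("scene")
im=np.hstack([a["color"],b["color"]])
save(a,"top.png",s=1.5); save(b,"scene.png",s=1.5)
for q in ["pliers","ring","shaker","tray","spacer"]:
    for n,p in(("top",a),("scene",b)):
        for d in ctrl.search_frame(q,p): print(q,n,np.round(d["extent"]),round(d["conf"],2))
print(-a["R"].T@a["t"],-b["R"].T@b["t"],a["camera_matrix"][0,0],a["R"])
print(ctrl.read_state())
E
```

```text
pics
pliers top [367. 194.  26.  56.] 0.81
pliers top [342. 281.  71.  56.] 0.73
pliers scene [146. 299.  80.  53.] 0.88
pliers scene [104. 233.  98.  53.] 0.56
ring top [258. 182.   1.   1.] 0.56
ring scene [272. 223.  18.  10.] 0.66
shaker top [168. 178.  69.  66.] 0.65
shaker scene [323. 153.  84.  77.] 0.64
shaker scene [159. 298.  66.  39.] 0.57
tray top [364. 198.  78.  48.] 0.82
tray scene [141. 312. 110. 107.] 0.98
spacer top [228. 168.  10.  10.] 0.44
spacer scene [304. 215.  14.   8.] 0.44
[ 330.1574785    32.40064601 1361.18865621] [1026.66299214 -645.91456975  893.13421411] 377.6182587915976 [[ 0.00161876 -0.99997971  0.006161  ]
 [-0.98475987 -0.00266553 -0.17389909]
 [ 0.17391198 -0.0057856  -0.98474421]]
{'clock': 0.6, 'qpos': array([ 1.26620118,  0.62838242,  0.03850474,  1.51740428, -0.0269975 ,
        0.99630395, -0.01998412]), 'qd': array([-0.00119189, -0.00139012,  0.0013047 , -0.00154614, -0.00010984,
        0.00034058, -0.00106905]), 'tau': array([-2.35412954e-04, -5.62975788e+01,  1.22487802e+00, -1.93694919e+01,
        1.08826737e-02,  1.86671445e-03,  2.32141346e-06]), 'eef_pos': array([ 153.77161625, -631.56130048,  231.32354025]), 'tool_rot': array([ 3.14157291e+00, -3.25859643e-05,  2.38783438e-01]), 'force': array([ 0.48678282, -0.04696874,  0.33922013]), 'torque': array([-0.02893107, -0.00823969, -0.01646278]), 'width': 85.41726026630661}
```

View pics/top.png

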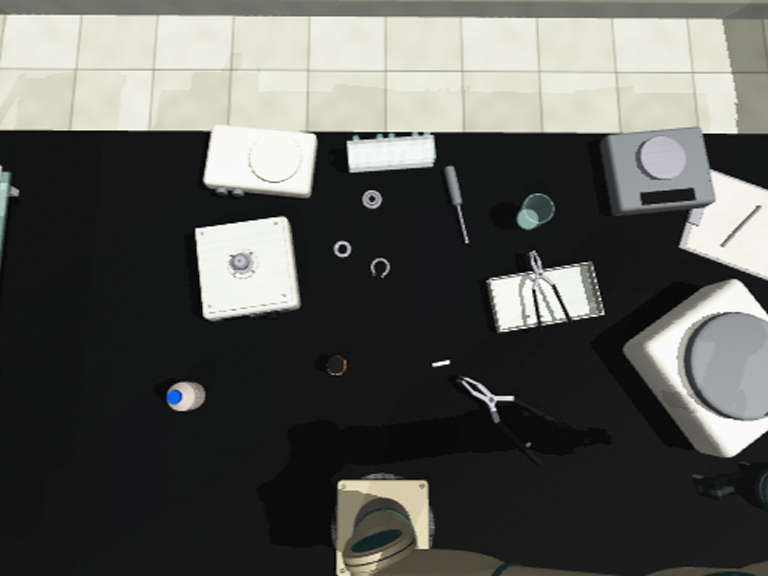

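View pics/scene.png

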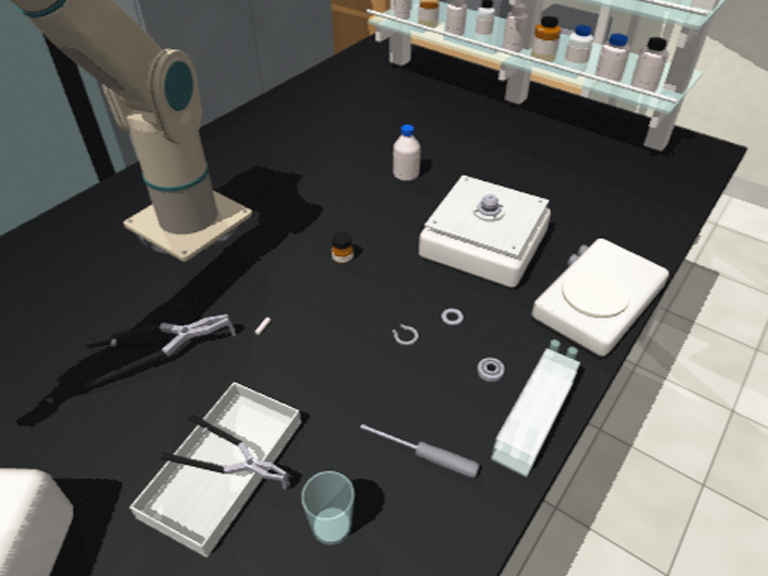

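```bash
python3 - <<'E'
from h import *
a=ctrl.get_image("top"); w=ctrl.get_image("wrist")
s=ctrl.read_state()
for n,u,v,z in[("rivet",539,272,40),("tips",532,255,15),("hL",540,326,40),("hR",570,320,40),("ring",380,268,2),("ringgap",379,277,2),("stub",241,261,132)]:
    print(n,onz(a,u/1.5,v/1.5,z).round(1))
print("wrist cam",-w["R"].T@w["t"],w["R"].round(3),w["camera_matrix"][0,0])
E
```

```text
rivet [ 583.3 -372.4   40. ]
tips [ 630.2 -365.1   15. ]
hL [ 454.7 -368.3   40. ]
hR [ 469.  -439.5   40. ]
ring [599.5   5.1   2. ]
ringgap [577.1   7.6   2. ]
stub [588.6 315.4 132. ]
wrist cam [ 225.1128469  -613.8227375   373.71756621] [[ 0.236 -0.972 -0.   ]
 [-0.931 -0.226  0.286]
 [-0.278 -0.068 -0.958]] 337.9726903199411
```

```bash
python3 -m crank '[[[1,-0.42,0,0,0,0],[1,-0.42,0,0,0,0],[1,-0.42,0,0,0,0],[1,-0.42,0,0,0,0],[1,-0.42,0,0,0,0],[1,-0.42,0,0,0,0],[1,-0.42,0,0,0,0],[1,-0.42,0,0,0,0],[1,-0.42,0,0,0,0],[1,-0.42,0,0,0,0],[1,-0.42,0,0,0,0],[1,-0.42,0,0,0,0]]]' -1; python3 -m crank '[[[0.9,0,0,0,0,0],[0.9,0,0,0,0,0],[0,0,0,0,0,0],[0,0,0,0,0,0]]]'
python3 - <<'E'
from h import *
w=ctrl.get_image("wrist"); save(w,"w1.png",s=1.5)
np.savez("w1.npz",**{k:w[k] for k in("color","depth","camera_matrix","R","t")})
for q in["pliers","tray"]:
    for d in ctrl.search_frame(q,w): print(q,np.round(d["extent"]),d["conf"])
E
```

```text
clock: 1.7
eef_pos: [471.9, -400.5, 229.7]
tool_rot: [3.135, 0.007, 0.218]
force: [0.6, 0.4, -0.0]
width: 85.5
clock: 2.03
eef_pos: [536.2, -378.0, 229.3]
tool_rot: [3.138, 0.0, 0.233]
force: [-0.9, -0.7, 0.8]
width: 85.6
pliers [260. 155.  79. 195.] 0.79
pliers [112. 319. 149.  88.] 0.74
tray [264. 168. 254. 140.] 0.8
```

View pics/w1.png

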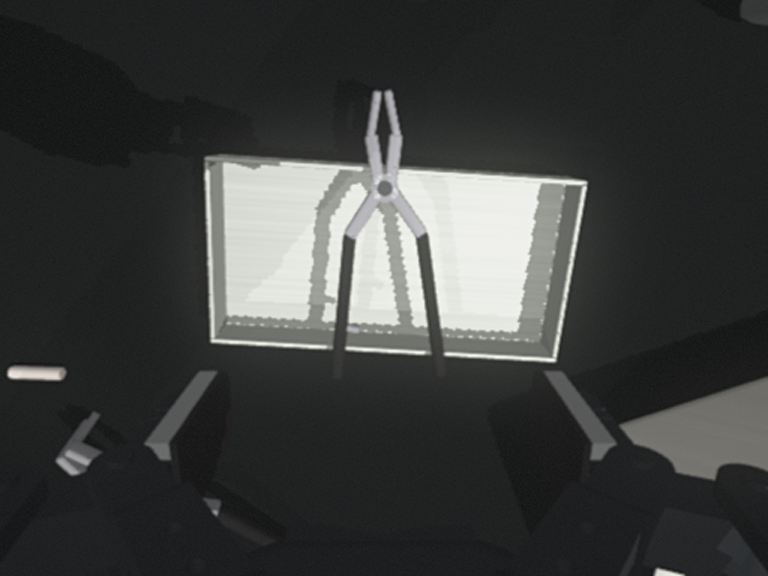

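The pliers lie on the tray: rivet at (385,188), handle ends at (338,375) and (439,373), and tips at (383,93).

```bash
cat >> h.py <<'E'
def rel(X,yaw=None):
    """shift in tool units (30 mm) to bring TCP to X, turn about tool z in 6deg units"""
    from scipy.spatial.transform import Rotation as Ro
    s=ctrl.read_state(); R=Ro.from_euler("xyz",s["tool_rot"]).as_matrix()
    d=R.T@(np.array(X)-s["eef_pos"])
    print("pos",s["eef_pos"].round(1),"rot",s["tool_rot"].round(4),"shift mm",d.round(1),"units",(d/30).round(2))
    if yaw is not None:
        e=Ro.from_matrix(R.T@Ro.from_euler("xyz",[np.pi,0,yaw]).as_matrix()).as_rotvec(); print("turn units",(np.degrees(e)/6).round(2))
E
python3 - <<'E'
from h import *
w=np.load("w1.npz")
P={}
for n,u,v,z in[("rivet",385,188,45),("hL",338,375,44),("hR",439,373,44),("bL",350,236,45),("bR",422,234,45),("tips",383,93,20)]:
    P[n]=onz(w,u/1.5,v/1.5,z); print(n,P[n].round(1))
m=(P["hL"]+P["hR"])/2; d=(P["rivet"]-m)[:2]; m2=(P["bL"]+P["bR"])/2;d2=(P["rivet"]-m2)[:2]
yaw=np.arctan2(d[1],d[0]); print(np.hypot(*d),yaw,np.arctan2(d2[1],d2[0]))
g=P["rivet"][:2]-60*np.array([np.cos(yaw),np.sin(yaw)]); print(g)
D=w["depth"]; print(D[125,256], (lambda K:(np.linalg.inv(K)@[385/1.5,188/1.5,1])*D[125,256])(w["camera_matrix"]))
c=(np.linalg.inv(w["camera_matrix"])@[385/1.5,188/1.5,1])*D[125,256]; print("rivet by depth",w["R"].T@(c-w["t"]))
rel([g[0],g[1],110],yaw)
E
```

```text
rivet [ 576.  -372.2   45. ]
hL [ 440.2 -370.3   44. ]
hR [ 458.2 -440.    44. ]
bL [ 540.6 -357.1   45. ]
bR [ 552.7 -402.6   45. ]
tips [ 632.6 -357.6   20. ]
130.9763218615042 0.2547642734340978 0.25698479165867694
[ 517.9308858  -387.27464709]
322.05026 [  3.26619135 -61.23614323 322.05026245]
rivet by depth [ 576.0563652  -372.1299412    45.64237508]
pos [ 534.6 -378.9  229.5] rot [3.1381e+00 5.0000e-04 2.3040e-01] shift mm [-18.1   3.9 119.6] units [-0.6   0.13  3.99]
turn units [ 0.03  0.01 -0.23]
```

```bash
python3 -m crank '[[[-0.3,0.06,0,0,0,-0.23],[-0.3,0.06,0,0,0,0],[0,0,1,0,0,0],[0,0,1,0,0,0],[0,0,1,0,0,0],[0,0,1,0,0,0],[0,0,1,0,0,0],[0,0,0.8,0,0,0],[0,0,0,0,0,0],[0,0,0,0,0,0]]]' -1
python3 -c "
from h import *
rel([517.9,-387.3,15],0.255)"
```

```text
clock: 3.02
eef_pos: [504.1, -404.1, 55.3]
tool_rot: [3.126, 0.002, 0.228]
force: [0.2, 0.0, 0.6]
width: 85.4
pos [ 504.1 -404.1   55.3] rot [3.1263e+00 2.2000e-03 2.2800e-01] shift mm [ 17.4 -13.8  40.1] units [ 0.58 -0.46  1.34]
turn units [ 0.15  0.02 -0.26]
```

```bash
python3 -m crank '[[[0.29,-0.23,0,0.15,0.02,-0.26],[0.29,-0.23,0,0,0,0],[0,0,0,0,0,0],[0,0,0,0,0,0]]]' -1
python3 -c "
from h import *
rel([517.9,-387.3,15],0.255)"
```

```text
clock: 3.35
eef_pos: [519.8, -388.2, 60.9]
tool_rot: [3.138, -0.004, 0.255]
force: [-0.3, -1.1, 0.1]
width: 85.2
pos [ 519.8 -388.2   60.9] rot [ 3.1378 -0.0041  0.2546] shift mm [-1.8 -1.5 45.9] units [-0.06 -0.05  1.53]
turn units [ 0.04 -0.04 -0.  ]
```

```bash
python3 -m crank '[[[-0.06,-0.05,0.5,0.04,-0.04,0],[0,0,0.5,0,0,0],[0,0,0.4,0,0,0],[0,0,0,0,0,0],[0,0,0,0,0,0]]]' -1
python3 -c "
from h import *
rel([517.9,-387.3,15],0.255)
w=ctrl.get_image('wrist'); save(w,'w2.png',s=1.2)"
```

```text
clock: 3.77
eef_pos: [521.3, -387.5, 19.8]
tool_rot: [3.137, -0.005, 0.257]
force: [-0.0, 0.3, 0.8]
width: 85.1
pos [ 521.3 -387.5   19.8] rot [ 3.1367 -0.0048  0.2572] shift mm [-3.2 -1.   4.8] units [-0.11 -0.03  0.16]
turn units [ 0.05 -0.05  0.02]
```

View pics/w2.png

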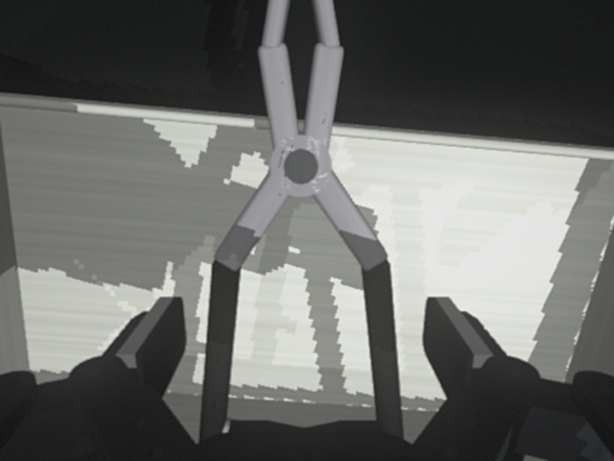

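```bash
python3 -m crank '[[[-0.11,-0.03,0.17,0.05,-0.05,0],[0,0,0,0,0,0],[0,0,0,0,0,0]]]' -1;python3 -m crank '[[[0,0,0,0,0,0],[0,0,0,0,0,0],[0,0,0,0,0,0],[0,0,0,0,0,0],[0,0,0,0,0,0],[0,0,0,0,0,0]]]' -0.44
python3 -c "
from h import *
rel([517.9,-387.3,15],0.255)
w=ctrl.get_image('wrist'); save(w,'w3.png',s=1.2)"
```

```text
clock: 4.07
eef_pos: [517.4, -387.8, 14.8]
tool_rot: [-3.141, 0.001, 0.257]
force: [-0.3, 0.2, 0.9]
width: 85.4
clock: 4.57
eef_pos: [517.9, -388.9, 17.2]
tool_rot: [3.14, -0.0, 0.256]
force: [0.4, -0.3, -1.6]
width: 61.7
pos [ 517.9 -388.9   17.2] rot [ 3.1398e+00 -4.0000e-04  2.5620e-01] shift mm [ 0.4 -1.6  2.2] units [ 0.01 -0.05  0.07]
turn units [ 0.02 -0.    0.01]
```

```bash
python3 -m crank '[[[0,0,-0.2,0,0,0],[0,0,-0.4,0,0,0],[0,0,-0.7,0,0,0],[0,0,-0.7,0,0,0],[0,0,-0.4,0,0,0],[0,0,0,0,0,0],[0,0,0,0,0,0]]]'
python3 -c "
from h import *
rel([517.9,-387.3,15],0.255)
w=ctrl.get_image('wrist'); save(w,'w4.png',s=1.5)
np.savez('w4.npz',**{k:w[k] for k in('color','depth','camera_matrix','R','t')})"
```

```text
clock: 5.2
eef_pos: [517.1, -388.0, 94.0]
tool_rot: [-3.142, 0.001, 0.257]
force: [-0.5, 0.4, -1.5]
width: 61.9
pos [ 517.1 -388.    94. ] rot [-3.1415e+00  1.0000e-03  2.5660e-01] shift mm [ 1.  -0.5 79. ] units [ 0.03 -0.02  2.63]
turn units [-0.    0.01  0.02]
```

View pics/w4.png

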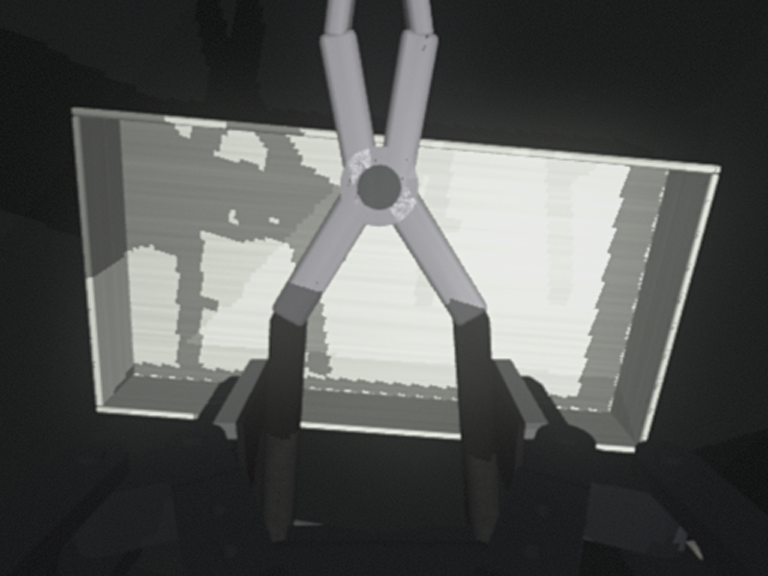

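The pliers have been lifted and are held level and square, with the rivet at (379,187). Next I compute the rivet pose relative to the tool and refine the ring and stub positions.

```bash
python3 - <<'E'
from h import *
from scipy.spatial.transform import Rotation as Ro
w=np.load("w4.npz"); s=ctrl.read_state(); Rt=Ro.from_euler("xyz",s["tool_rot"]).as_matrix()
D=w["depth"]; Ki=np.linalg.inv(w["camera_matrix"])
def pt(u,v):
    u/=1.5;v/=1.5; d=np.median(D[int(v)-2:int(v)+3,int(u)-2:int(u)+3]); X=w["R"].T@(Ki@[u,v,1]*d-w["t"]); return (Rt.T@(X-s["eef_pos"])).round(1)
for n,u,v in[("rivet",379,187),("armL",345,95),("armR",412,95),("rearL",325,255),("rearR",437,255),("hL",287,400),("hR",474,400),("hLend",281,500),("hRend",484,500),("noseL",336,45),("noseR",420,45),("tL",340,12),("tR",418,12)]: print(n,pt(u,v))
a=ctrl.get_image("scene"); save(a,"s2.png",crop=(60,100,400,340),s=2.3)
for q in["pliers","ring"]:
    for d in ctrl.search_frame(q,a): print(q,np.round(d["extent"]),d["conf"])
E
```

```text
rivet [ 61.8  -0.7 -27. ]
armL [ 81.3  -8.1 -25.5]
armR [ 81.3   6.5 -25.5]
rearL [ 46.  -13.4 -26.3]
rearR [ 46.   12.9 -26.4]
hL [  8.7 -24.  -27.8]
hR [  8.5  23.4 -27.6]
hLend [-21.2 -27.1 -28.4]
hRend [-21.2  27.5 -28.4]
noseL [ 91.2  -9.8 -25.4]
noseR [ 91.3   8.  -25.3]
tL [ 97.5  -8.8 -25.3]
tR [ 97.6   7.4 -25.1]
pliers [142. 287.  90.  44.] 0.9
pliers [106. 234.  97.  49.] 0.56
ring [273. 221.   5.   3.] 0.39
```

```bash
python3 -m crank '[[[0,0,-0.5,0,0,0.4],[0,-0.2,-0.6,0,0,0.7],[0,-0.4,-0.5,0,0,0.7],[0,-0.6,-0.2,0,0,0.6],[0,-0.8,0,0,0,0],[0,-0.9,0,0,0,0],[0,-0.9,0,0,0,0],[0,-0.9,0,0,0,0],[0,-0.9,0,0,0,0],[0,-0.9,0,0,0,0],[0,-0.9,0,0,0,0],[0,-0.9,0,0,0,0]]]'
python3 -m crank '[[[0,-0.9,0,0,0,0],[0,-0.7,0,0,0,0],[0,-0.4,0,0,0,0],[0,-0.2,0,0,0,0],[0,0,0,0,0,0],[0,0,0,0,0,0]]]'
python3 -c "
from h import *
rel([510,-45,150],0)
w=ctrl.get_image('wrist'); save(w,'w5.png',s=1.5)
np.savez('w5.npz',**{k:w[k] for k in('color','depth','camera_matrix','R','t')})
for d in ctrl.search_frame('ring',w): print(np.round(d['extent'],1),d['conf'])"
```

```text
clock: 6.4
eef_pos: [506.3, -135.5, 136.6]
tool_rot: [-3.137, 0.023, -0.023]
force: [0.3, 0.5, -0.4]
width: 61.3
clock: 6.9
eef_pos: [504.5, -57.4, 132.4]
tool_rot: [-3.133, 0.033, -0.011]
force: [-0.1, -0.2, -2.1]
width: 61.7
pos [504.5 -57.4 132.4] rot [-3.1329  0.0335 -0.0107] shift mm [  4.7 -12.6 -17.7] units [ 0.16 -0.42 -0.59]
turn units [-0.08  0.32 -0.1 ]
[168.9  54.2  63.   67.4] 0.69
```

View pics/w5.png

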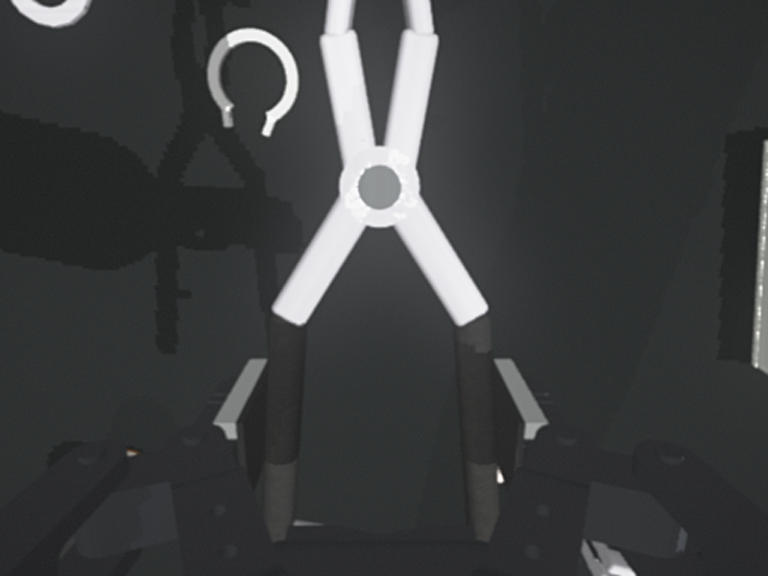

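The ring is the open one at (253,82), with ears ending at (228,126) and (267,133). The rivet has not slipped.

```bash
python3 - <<'E'
from h import *
from scipy.optimize import least_squares
w=np.load("w5.npz"); g=w["color"].astype(int).max(2)
m=np.zeros_like(g,np.uint8); m[12:96,132:204]=(g[12:96,132:204]>95)
n,l,st,c=cv2.connectedComponentsWithStats(m); i=1+st[1:,4].argmax(); print(st[i],c[i])
m=(l==i).astype(np.uint8); 
v,u=np.nonzero(m); P=np.array([onz(w,a,b,4)[:2] for a,b in zip(u,v)])
# fit annulus template + ears: maximise overlap through grid occupancy
K=w["camera_matrix"]
def tmpl(p):
    x,y,t=p; R=np.array([[np.cos(t),-np.sin(t)],[np.sin(t),np.cos(t)]])
    def proj(q): return np.array([pix(w,[*(R@np.array(a)+[x,y]),4]) for a in q])
    S=8; I=np.zeros((384*S//2,512*S//2),np.float32)
    f=lambda q: np.round(proj(q)*S).astype(np.int32)
    gap=np.arcsin(9/17.)
    an=np.linspace(np.pi+gap*1.0,3*np.pi-gap*1.0,80)
    poly=[(22*np.cos(a),22*np.sin(a)) for a in an-0]+[(17*np.cos(a),17*np.sin(a)) for a in an[::-1]]
    cv2.fillPoly(I,[f(poly)],1)
    for s in(1,-1): cv2.fillPoly(I,[f([(-25,s*9),(-15,s*9),(-15,s*13),(-25,s*13)])],1)
    return cv2.resize(I,(256,192),interpolation=cv2.INTER_AREA)
from scipy.optimize import minimize
M=cv2.GaussianBlur(m[:192,:256].astype(np.float32),(0,0),1)
cost=lambda p: float(((cv2.GaussianBlur(tmpl(p),(0,0),1)-M)**2).sum())
c0=P.mean(0)
best=min((minimize(cost,[*c0,t],method="Nelder-Mead",options=dict(initial_simplex=[[*c0,t],[c0[0]+4,c0[1],t],[c0[0],c0[1]+4,t],[*c0,t+.2]],xatol=.02,fatol=.01)) for t in(-.2,0,.3)),key=lambda r:r.fun)
print(c0,best.x,best.fun,(M**2).sum())
for a in[(228,126),(267,133),(228,108),(263,114)]: print(onz(w,a[0]/1.5,a[1]/1.5,4).round(1))
E
```

```text
[ 138   18   62   74 1450] [169.05655172  49.0662069 ]
[602.09999274   5.14119502] [ 6.00146625e+02  5.63235124e+00 -2.19059241e-01] 88.05976867675781 1257.4072
[578.   20.3   4. ]
[574.3   0.8   4. ]
[586.6  19.4   4. ]
[583.5   2.1   4. ]
```

```bash
python3 -m crank '[[[0,-0.4,0,-0.04,0.16,0.5],[-0.2,-0.5,0,-0.04,0.16,0.5],[-0.3,-0.6,0.1,0,0,0.5],[-0.3,-0.5,0.3,0,0,0.4],[-0.2,-0.5,0.5,0,0,0],[0,-0.2,0.6,0,0,0],[0,0,0.5,0,0,0],[0,0,0.2,0,0,0],[0,0,0,0,0,0],[0,0,0,0,0,0]]]'
python3 -c "
from h import *
rel([461.2,34.2,30],-0.21)"
```

```text
clock: 7.83
eef_pos: [489.9, 12.9, 65.4]
tool_rot: [3.134, -0.011, -0.247]
force: [-0.1, 0.1, -1.7]
width: 61.7
pos [489.9  12.9  65.4] rot [ 3.1341 -0.0111 -0.2467] shift mm [-33.4 -13.9  34.9] units [-1.11 -0.46  1.16]
turn units [ 0.07 -0.1  -0.35]
```

```bash
python3 -m crank '[[[-0.5,-0.2,0,0.07,-0.1,-0.35],[-0.5,-0.2,0.1,0,0,0],[-0.1,-0.06,0.3,0,0,0],[0,0,0.3,0,0,0],[0,0,0.2,0,0,0],[0,0,0,0,0,0],[0,0,0,0,0,0]]]'
python3 -c "
from h import *
rel([461.2,34.2,25],-0.21)"
```

```text
clock: 8.42
eef_pos: [466.5, 27.8, 41.3]
tool_rot: [-3.141, -0.012, -0.219]
force: [-0.2, -0.2, -0.8]
width: 61.9
pos [466.5  27.8  41.3] rot [-3.1415 -0.0123 -0.2193] shift mm [-6.7 -5.1 16.2] units [-0.22 -0.17  0.54]
turn units [-0.   -0.12 -0.09]
```

```bash
python3 -m crank '[[[-0.22,-0.17,0.2,0,-0.12,-0.09],[0,0,0.2,0,0,0],[0,0,0,0,0,0],[0,0,0,0,0,0]]]'
python3 -c "
from h import *
rel([461.2,34.2,20],-0.21)
a=ctrl.get_image('scene'); save(a,'s3.png',crop=(190,150,340,270),s=5.2)
t=ctrl.get_image('top')
for n,X in(('ring c',[600.1,5.6,4]),('tip plan',[577.6,10.4,10])): print(n,pix(a,X),((pix(a,X)-[190,150])*5.2).round())
"
```

```text
clock: 8.75
eef_pos: [462.4, 34.4, 29.0]
tool_rot: [-3.141, -0.0, -0.21]
force: [0.8, 1.3, -1.6]
width: 61.7
pos [462.4  34.4  29. ] rot [-3.141e+00 -4.000e-04 -2.101e-01] shift mm [-1.2  0.4  9. ] units [-0.04  0.01  0.3 ]
turn units [-0.01 -0.   -0.  ]
ring c [270.49480639 223.58723478] [419. 383.]
tip plan [265.04073115 217.64824908] [390. 352.]
```

View pics/s3.png

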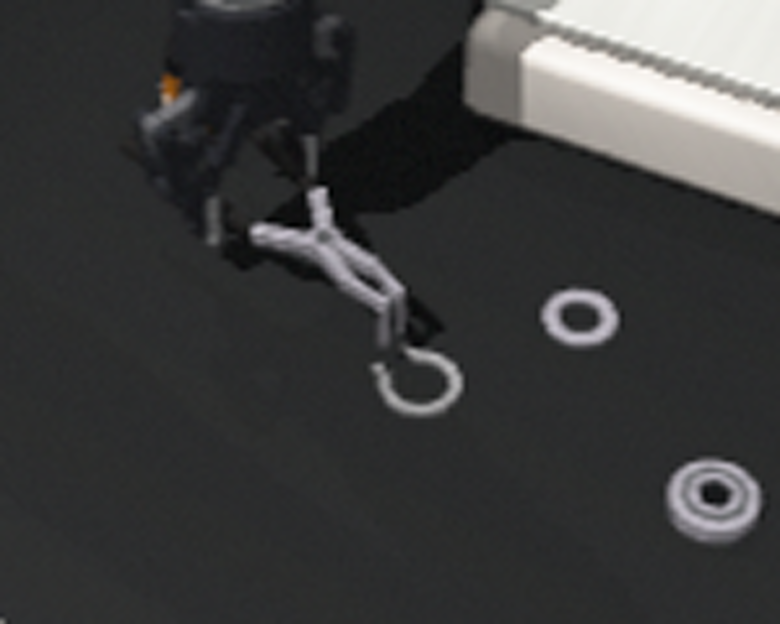

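The ring sits at (420,382), right where its estimate projects. The tips, at about (392,346), are above its gap as planned, so I go down.

```bash
python3 -m crank '[[[-0.05,0.02,0.15,0,0,0],[0,0,0.15,0,0,0],[0,0,0,0,0,0],[0,0,0,0,0,0],[0,0,0,0,0,0]]]'
python3 -c "
from h import *
rel([461.2,34.2,13],-0.21)"
```

```text
clock: 9.27
eef_pos: [461.9, 34.3, 21.2]
tool_rot: [-3.14, -0.003, -0.21]
force: [0.1, -0.3, -1.5]
width: 61.5
pos [461.9  34.3  21.2] rot [-3.1398e+00 -2.8000e-03 -2.1000e-01] shift mm [-0.7  0.3  8.2] units [-0.02  0.01  0.27]
turn units [-0.02 -0.03  0.  ]
```

```bash
python3 -m crank '[[[0,0,0.1,0,0,0],[0,0,0.06,0,0,0],[0,0,0,0,0,0],[0,0,0,0,0,0]]]'
python3 -c "
from h import *
rel([461.2,34.2,10],-0.21);print(ctrl.read_state()['force'],ctrl.read_state()['torque'])"
```

```text
clock: 9.6
eef_pos: [462.7, 34.7, 17.6]
tool_rot: [-3.138, -0.004, -0.21]
force: [-0.5, -1.2, -2.0]
width: 61.6
pos [462.7  34.7  17.6] rot [-3.1382 -0.0042 -0.2095] shift mm [-1.4  0.8  7.6] units [-0.05  0.03  0.25]
turn units [-0.03 -0.04  0.  ]
[-0.46596164 -1.21149221 -2.03069195] [-0.04128995  0.04438871 -0.08392684]
```

```bash
python3 -m crank '[[[-0.05,0.03,0.12,-0.03,-0.04,0],[0,0,0.08,0,0,0],[0,0,0,0,0,0],[0,0,0,0,0,0]]]'
python3 -c "
from h import *
rel([461.2,34.2,10],-0.21);print(ctrl.read_state()['force'],ctrl.read_state()['torque'])"
```

```text
clock: 9.93
eef_pos: [461.2, 34.1, 11.7]
tool_rot: [-3.141, -0.0, -0.21]
force: [-0.7, -0.3, -1.0]
width: 61.6
pos [461.2  34.1  11.7] rot [-3.1407e+00 -1.0000e-04 -2.0970e-01] shift mm [-0.1 -0.1  1.7] units [-0.   -0.    0.06]
turn units [-0.01 -0.    0.  ]
[-0.73213386 -0.32905643 -0.99699044] [0.0597827  0.06332126 0.00795882]
```

```bash
python3 -m crank '[[[-0.02,0.0,0.06,0,0,0],[0,0,0.05,0,0,0],[0,0,0,0,0,0]]]'
python3 -c "
from h import *
rel([461.2,34.2,9],-0.21);print(ctrl.read_state()['force'],ctrl.read_state()['torque'])"
```

```text
clock: 10.18
eef_pos: [460.7, 34.2, 8.5]
tool_rot: [-3.14, -0.0, -0.21]
force: [1.0, -0.9, -0.7]
width: 61.9
pos [460.7  34.2   8.5] rot [-3.1405e+00 -2.0000e-04 -2.0980e-01] shift mm [ 0.5 -0.1 -0.5] units [ 0.02 -0.   -0.02]
turn units [-0.01 -0.    0.  ]
[ 1.04646719 -0.88596168 -0.67319704] [-0.02939326  0.00147371  0.01770345]
```

```bash
cat >> h.py <<'E'
def toolpts(L):
    from scipy.spatial.transform import Rotation as Ro
    w=ctrl.get_image("wrist"); s=ctrl.read_state(); Rt=Ro.from_euler("xyz",s["tool_rot"]).as_matrix()
    D=w["depth"]; Ki=np.linalg.inv(w["camera_matrix"])
    for u,v in L:
        u/=1.5;v/=1.5; d=np.median(D[int(v)-2:int(v)+3,int(u)-2:int(u)+3]); X=w["R"].T@(Ki@[u,v,1]*d-w["t"]); print(u,v,(Rt.T@(X-s["eef_pos"])).round(1),X.round(1))
    return w
E
python3 - <<'E'
from h import *
w=toolpts([(379,187),(345,95),(412,95),(336,45),(420,45),(287,400),(474,400)]); save(w,"w6.png",s=1.5)
a=ctrl.get_image('scene'); save(a,'s4.png',crop=(220,180,310,250),s=8)
for X in([600.1,5.6,4],[577.6,10.4,0]): print(((pix(a,X)-[220,180])*8).round())
E
```

```text
252.66666666666666 124.66666666666667 [ 61.8  -0.8 -28. ] [521.3  22.1  36.6]
230.0 63.333333333333336 [ 81.1  -8.1 -26.9] [541.7  25.2  35.5]
274.6666666666667 63.333333333333336 [ 81.1   6.3 -26.8] [538.7  11.2  35.3]
224.0 30.0 [ 90.9  -9.8 -26.4] [551.7  24.8  35. ]
280.0 30.0 [ 90.9   7.8 -26.6] [548.    7.6  35.2]
191.33333333333334 266.6666666666667 [  8.6 -24.1 -27.8] [474.2  56.   36.4]
316.0 266.6666666666667 [  8.6  23.2 -27.7] [464.3   9.7  36.2]
[404. 349.]
[360. 320.]
```

View pics/s4.png

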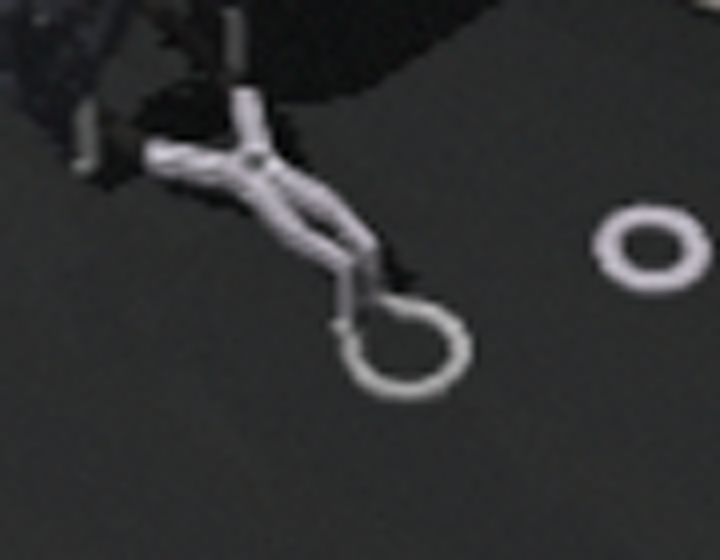

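The tips are down in the gap, lightly touching the bench. Now I squeeze in steps, raising the tool to offset the pads' forward swing.

```bash
python3 -m crank '[[[0,0,-0.06,0,0,0],[0,0,-0.02,0,0,0],[0,0,0,0,0,0],[0,0,0,0,0,0]]]' -0.32
python3 -m crank '[[[0,0,-0.04,0,0,0],[0,0,0,0,0,0],[0,0,0,0,0,0]]]' -0.18
python3 -c "
from h import *
rel([461.2,34.2,11],-0.21)
toolpts([(379,187),(345,95),(412,95)])
print(ctrl.read_state()['force'],ctrl.read_state()['torque'])"
```

```text
clock: 10.62
eef_pos: [460.9, 34.2, 11.5]
tool_rot: [-3.14, -0.0, -0.21]
force: [0.1, 0.4, -2.6]
width: 56.7
clock: 10.87
eef_pos: [460.9, 34.2, 13.0]
tool_rot: [-3.14, -0.001, -0.21]
force: [-0.6, 0.0, -1.9]
width: 51.0
pos [460.9  34.2  13. ] rot [-3.140e+00 -6.000e-04 -2.099e-01] shift mm [ 0.3 -0.   2. ] units [ 0.01 -0.    0.07]
turn units [-0.01 -0.01  0.  ]
252.66666666666666 124.66666666666667 [ 61.6  -0.8 -26.2] [521.3  22.2  39.2]
230.0 63.333333333333336 [ 81.2  -8.2 -25.2] [542.   25.3  38.3]
274.6666666666667 63.333333333333336 [ 81.2   6.4 -25. ] [539.   11.   38.1]
[ 0.19923129 -0.83073475 -1.88144743] [ 0.02726254 -0.02135053 -0.00706273]
```

```bash
python3 -m crank '[[[0,0,0,0,0,0],[0,0,0.06,0,0,0],[0,0,0.02,0,0,0],[0,0,0,0,0,0]]]' -0.36
python3 -c "
from h import *
rel([461.2,34.2,11],-0.21)
toolpts([(379,187),(345,95),(412,95)])
print(ctrl.read_state()['force'],ctrl.read_state()['torque'])"
```

```text
clock: 11.25
eef_pos: [461.0, 34.3, 10.4]
tool_rot: [-3.14, -0.001, -0.21]
force: [0.7, 0.4, -1.4]
width: 58.3
pos [461.   34.3  10.4] rot [-3.1399e+00 -8.0000e-04 -2.0970e-01] shift mm [ 0.2  0.  -0.6] units [ 0.01  0.   -0.02]
turn units [-0.02 -0.01  0.  ]
252.66666666666666 124.66666666666667 [ 61.6  -0.8 -26.7] [521.4  22.2  37.1]
230.0 63.333333333333336 [ 81.2  -8.2 -25.1] [542.1  25.3  35.6]
274.6666666666667 63.333333333333336 [ 81.2   6.4 -25.3] [539.1  11.1  35.7]
[ 0.34662438 -0.06336244 -1.7021595 ] [-0.06436839 -0.04456792  0.044225  ]
```

```bash
python3 -m crank '[[[0,0,-0.02,0,0,0],[0,0,0,0,0,0],[0,0,0,0,0,0]]]' -0.15
python3 -m crank '[[[0,0,-0.03,0,0,0],[0,0,0,0,0,0],[0,0,0,0,0,0]]]' 0.02
python3 -c "
from h import *
rel([461.2,34.2,11],-0.21)
toolpts([(379,187),(345,95),(412,95)])
print(ctrl.read_state()['force'],ctrl.read_state()['torque'])"
```

```text
clock: 11.55
eef_pos: [460.9, 34.2, 10.9]
tool_rot: [-3.14, -0.0, -0.21]
force: [0.3, -0.2, -2.4]
width: 49.7
clock: 11.8
eef_pos: [460.9, 34.3, 11.9]
tool_rot: [-3.14, -0.0, -0.21]
force: [1.1, -0.6, -0.7]
width: 42.5
pos [460.9  34.3  11.9] rot [-3.1401e+00 -4.0000e-04 -2.0970e-01] shift mm [ 0.3 -0.   0.9] units [ 0.01 -0.    0.03]
turn units [-0.01 -0.    0.  ]
252.66666666666666 124.66666666666667 [ 61.5  -0.8 -25.4] [521.2  22.2  37.3]
230.0 63.333333333333336 [ 81.3  -8.2 -24. ] [542.1  25.3  36. ]
274.6666666666667 63.333333333333336 [ 81.3   6.5 -24.2] [539.   11.   36.2]
[-0.25127445 -0.5643822  -0.55986819] [ 0.03553079  0.02479818 -0.04668759]
```

```bash
python3 -m crank '[[[0,0,-0.03,0,0,0],[0,0,0,0,0,0],[0,0,0,0,0,0],[0,0,0,0,0,0]]]' 0.3
python3 -m crank '[[[0,0,0,0,0,0],[0,0,0,0,0,0],[0,0,0,0,0,0]]]' 1
python3 -c "
from h import *
rel([461.2,34.2,11],-0.21)
w=toolpts([(379,187),(345,95),(412,95)])
save(w,'w7.png',s=1.5); np.savez('w7.npz',**{k:w[k] for k in('color','depth','camera_matrix','R','t')})
print(ctrl.read_state()['force'],ctrl.read_state()['torque'])"
```

```text
clock: 12.18
eef_pos: [460.9, 34.2, 13.0]
tool_rot: [-3.14, -0.0, -0.21]
force: [-0.4, -0.2, -2.3]
width: 32.2
clock: 12.43
eef_pos: [460.9, 34.3, 13.0]
tool_rot: [-3.14, -0.001, -0.21]
force: [-0.3, 0.2, -1.6]
width: 32.6
pos [460.9  34.3  13. ] rot [-3.140e+00 -5.000e-04 -2.097e-01] shift mm [0.3 0.  2. ] units [0.01 0.   0.07]
turn units [-0.02 -0.01  0.  ]
252.66666666666666 124.66666666666667 [ 61.3  -0.8 -23.6] [521.   22.2  36.6]
230.0 63.333333333333336 [ 81.4  -8.3 -23. ] [542.2  25.4  36.1]
274.6666666666667 63.333333333333336 [ 81.4   6.5 -23.1] [539.1  10.9  36.1]
[ 0.2322643  -0.11115591 -0.67098316] [-0.00540144  0.01209854  0.0132563 ]
```

View pics/w7.png

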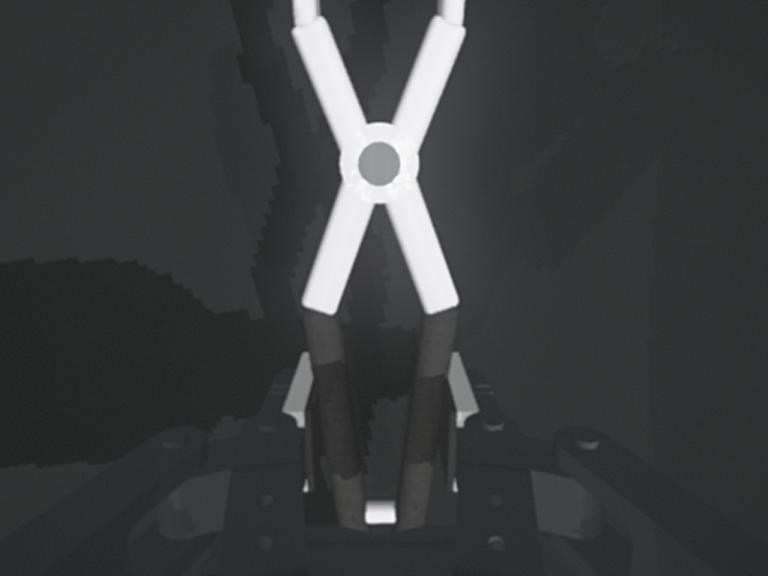

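The pliers are fully squeezed, with the rivet at (379,163) and the tips spread. Next I record the geometry and lift.

```bash
python3 - <<'E'
from h import *
from scipy.spatial.transform import Rotation as Ro
w=toolpts([(379,163),(325,55),(431,55),(310,30),(447,30),(345,120),(412,120),(335,250),(425,250),(340,420),(428,420)])
s=ctrl.read_state(); Rt=Ro.from_euler("xyz",s["tool_rot"]).as_matrix()
b=np.array([600.1-3.6*np.cos(.21),5.6+3.6*np.sin(.21),2]); print("bore in tool",Rt.T@(b-s["eef_pos"]))
E
python3 -m crank '[[[0,0,-0.1,0,0,0],[0,0,-0.3,0,0,0],[0,0,-0.6,0,0,0],[0,0,-0.8,0,0,0],[0,0,-0.8,0,0,0],[0,0,-0.8,0,0,0],[0,0,-0.8,0,0,0],[0,0,-0.6,0,0,0],[0,0,-0.3,0,0,0],[0,0,0,0,0,0],[0,0,0,0,0,0]]]' 1
python3 - <<'E'
from h import *
w=toolpts([(379,163),(325,55),(431,55),(335,250),(425,250),(340,420),(428,420)])
a=ctrl.get_image('scene')
for q in("ring","pliers"):
    for d in ctrl.search_frame(q,a): print(q,np.round(d['extent'],1),d['conf'])
c=pix(a,ctrl.read_state()["eef_pos"]+[132,-32,0]).astype(int); x0,y0=c[0]-75,c[1]-60; print(c,x0,y0)
save(a,'s5.png',crop=(x0,y0,x0+150,y0+120),s=5); np.savez('s5.npz',**{k:a[k] for k in('color','depth','camera_matrix','R','t')})
E
```

```text
252.66666666666666 108.66666666666667 [ 66.8  -0.8 -24.2] [526.4  21.1  37.2]
216.66666666666666 36.666666666666664 [ 89.5 -12.5 -22.8] [551.   27.8  35.9]
287.3333333333333 36.666666666666664 [ 89.5  10.5 -22.7] [546.2   5.3  35.7]
206.66666666666666 20.0 [ 94.4 -15.5 -22.8] [556.5  29.8  35.9]
298.0 20.0 [ 94.4  13.8 -23. ] [550.3   1.1  36.1]
230.0 80.0 [ 76.1  -8.4 -22.9] [537.1  26.6  36. ]
274.6666666666667 80.0 [ 76.1   6.6 -22.9] [533.9  11.9  35.9]
223.33333333333334 166.66666666666666 [ 46.3 -11.4 -23.2] [508.6  35.7  36.2]
283.3333333333333 166.66666666666666 [ 46.4  10.3 -23.3] [504.1  14.5  36.3]
226.66666666666666 280.0 [ -0.2 -11.3 -22.9] [463.1  45.3  36. ]
285.3333333333333 280.0 [  0.1  12.2 -23.3] [458.4  22.3  36.3]
bore in tool [138.51426677  -0.93774002  11.08053652]
clock: 13.45
eef_pos: [458.0, 33.8, 173.8]
tool_rot: [-3.139, 0.005, -0.212]
force: [0.1, -0.4, -3.1]
width: 32.5
252.66666666666666 108.66666666666667 [ 66.8  -0.9 -24.4] [523.6  20.5 197.5]
216.66666666666666 36.666666666666664 [ 89.6 -12.6 -22.8] [548.3  27.1 195.9]
287.3333333333333 36.666666666666664 [ 89.6  10.5 -22.6] [543.5   4.6 195.6]
223.33333333333334 166.66666666666666 [ 46.4 -11.5 -23.3] [505.8  35.2 196.6]
283.3333333333333 166.66666666666666 [ 46.3  10.2 -23.1] [501.2  14.  196.4]
226.66666666666666 280.0 [  0.1 -11.3 -23.6] [460.5  44.7 197.1]
285.3333333333333 280.0 [  0.   12.2 -23.4] [455.5  21.8 196.9]
pliers [247.3 153.   25.7  28.2] 0.86
pliers [106.2 233.8  96.2  53.8] 0.73
pliers [254.2 154.2  41.9  23.7] 0.39
[267 179] 192 119
```

View pics/s5.png

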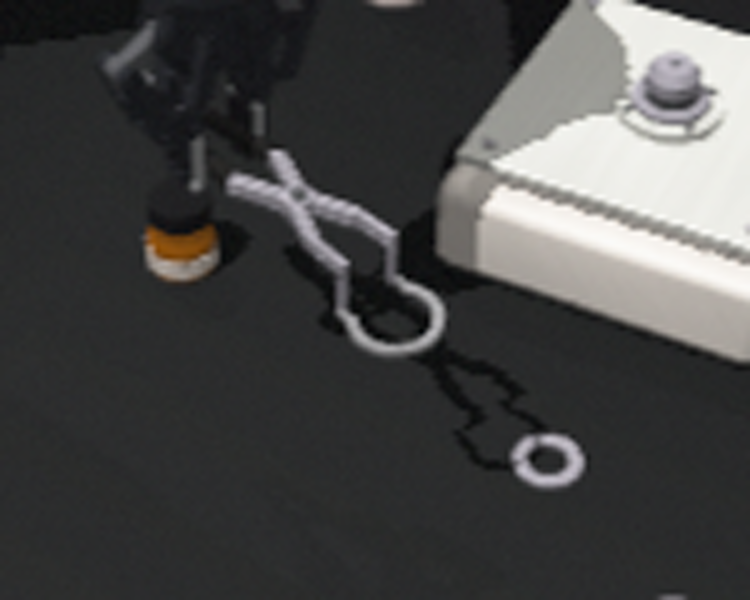

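The ring hangs from the spread tips at crop (395,317), its closed side away from the robot. It is clearly held.

```bash
python3 - <<'E'
from h import *
from scipy.spatial.transform import Rotation as Ro
a=np.load("s5.npz"); s=ctrl.read_state(); Rt=Ro.from_euler("xyz",s["tool_rot"]).as_matrix()
for z in (10,11,12): 
    for x in(137,139,141): print(x,z,((pix(a,s["eef_pos"]+Rt@[x,-.9,z])-[192,119])*5).round(1))
t=ctrl.get_image("top")
for n,u,v,z in[("bottle",186/1.5,396/1.5,100)]: print(onz(t,u,v,z))
E
python3 -m crank '[[[0.1,-0.2,0,0,0,-0.3],[0.2,-0.4,0,0,0,-0.6],[0.3,-0.6,0,0,0,-0.6],[0.3,-0.7,0,0,0,-0.6],[0.3,-0.8,0,0,0,-0.6],[0.3,-0.8,0,0,0,-0.6],[0.3,-0.8,0,0,0,-0.6],[0.3,-0.7,0,0,0,-0.6],[0.3,-0.6,0,0,0,-0.6],[0.2,-0.4,0,0,0,-0.5],[0,-0.2,0,0,0,0],[0,0,0,0,0,0]]]' 1
python3 -c "
from h import *
rel([527,230,174],0.4)"
```

```text
137 10 [386.5 313.5]
139 10 [389.1 315.5]
141 10 [391.7 317.5]
137 11 [386.4 314.9]
139 11 [389.  316.9]
141 11 [391.7 318.9]
137 12 [386.3 316.3]
139 12 [389.  318.3]
141 12 [391.6 320.4]
[294.75921822 429.81236192 100.        ]
clock: 14.7
eef_pos: [519.8, 232.4, 163.8]
tool_rot: [-3.135, 0.018, 0.413]
force: [-0.5, 0.2, -2.1]
width: 32.8
pos [519.8 232.4 163.8] rot [-3.135   0.0177  0.4126] shift mm [  5.5   5.  -10.3] units [ 0.18  0.17 -0.34]
turn units [-0.06  0.17  0.12]
```

```bash
python3 -m crank '[[[0.1,0.1,-0.2,-0.06,0.17,0.12],[0.08,0.07,-0.14,0,0,0],[0,0,0,0,0,0],[0,0,0,0,0,0]]]' 1
python3 - <<'E'
from h import *
rel([527,230,174],0.4)
w=toolpts([(379,163),(325,55),(431,55),(335,250),(425,250)])
save(w,'w8.png',s=1.5); np.savez('w8.npz',**{k:w[k] for k in('color','depth','camera_matrix','R','t')})
print("stub pred",pix(w,[588.6,315.4,132])*1.5)
E
```

```text
clock: 15.03
eef_pos: [526.8, 224.7, 174.7]
tool_rot: [3.139, 0.001, 0.391]
force: [0.1, -0.7, -2.1]
width: 32.4
pos [526.8 224.7 174.7] rot [3.1385e+00 1.0000e-03 3.9140e-01] shift mm [ 2.2 -4.9  0.7] units [ 0.07 -0.16  0.02]
turn units [ 0.03  0.01 -0.08]
252.66666666666666 108.66666666666667 [ 66.9  -0.9 -23.6] [588.6 250.7 198.3]
216.66666666666666 36.666666666666664 [ 89.7 -12.6 -22.3] [605.2 270.3 197. ]
287.3333333333333 36.666666666666664 [ 89.7  10.4 -22.4] [614.  249.  197.2]
223.33333333333334 166.66666666666666 [ 46.4 -11.5 -22.8] [565.6 252.7 197.5]
283.3333333333333 166.66666666666666 [ 46.5  10.2 -23. ] [573.9 232.7 197.8]
stub pred [202.3534815   77.12555792]
```

View pics/w8.png

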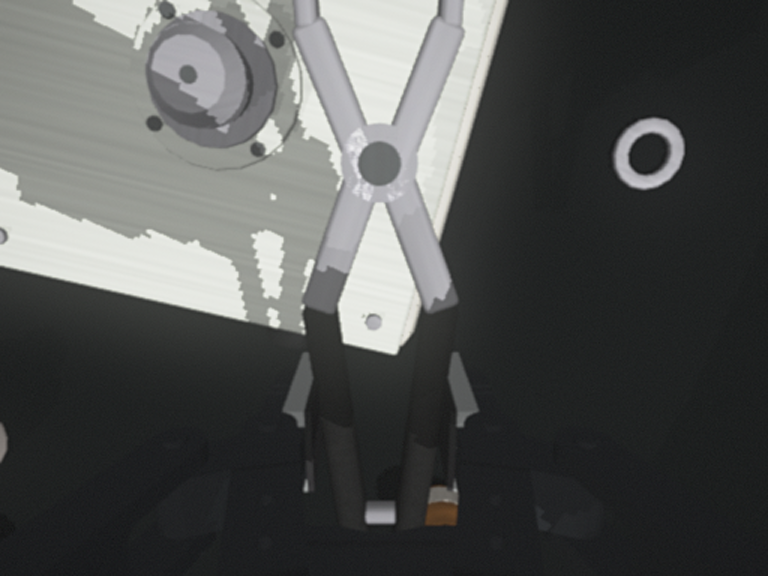

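The stub's top centre shows at (188,74). The four housing bolts at (167,10), (277,40), (155,123) and (258,149) give a cross-check.

```bash
python3 - <<'E'
from h import *
w=np.load("w8.npz")
S=onz(w,188/1.5,74/1.5,132); B=[onz(w,u/1.5,v/1.5,103) for u,v in((167,10),(277,40),(155,123),(258,149))]
print(S.round(1),np.mean(B,0).round(1),[b.round(1) for b in B])
D=w["depth"]; Ki=np.linalg.inv(w["camera_matrix"])
# depth-based: points of stub top disc (z>130.5) and cylinder region
vv,uu=np.mgrid[0:115,85:195]; d=D[0:115,85:195]
P=(Ki@np.stack([uu.ravel(),vv.ravel(),np.ones(uu.size)])*d.ravel()); X=(w["R"].T@(P-w["t"][:,None])).T
near=np.hypot(X[:,0]-S[0],X[:,1]-S[1])<40
for z0,z1 in((129,136),(112,128.5),(105,110),(99,104.5),(94,98)):
    m=near&(X[:,2]>z0)&(X[:,2]<z1)
    if m.sum()>10: q=X[m]; print(z0,z1,m.sum(),q.mean(0).round(1),((q.min(0)+q.max(0))/2).round(1),(q.max(0)-q.min(0)).round(1))
E
```

```text
[587.7 320.2 132. ] [587.7 320.2 103. ] [array([605.3, 344.3, 103. ]), array([611.4, 302.4, 103. ]), array([563.9, 337.7, 103. ]), array([570.1, 296.3, 103. ])]
129 136 2598 [588.1 319.5 131.5] [588.  320.  131.6] [29.2 29.2  5.2]
112 128.5 1247 [588.9 314.3 125.2] [587.8 320.5 121.7] [34.8 35.8 13.6]
105 110 2362 [589.9 311.9 107.7] [587.6 319.9 107.5] [52.6 53.1  4.9]
99 104.5 3897 [587.1 318.6 102.8] [587.6 320.4 101.8] [67.3 66.8  5.4]
94 98 1444 [579.1 323.5  95.8] [587.  321.7  96. ] [77.8 75.9  3.9]
```

```bash
cat >> h.py <<'E'
def bore(z,off=(0,0),yaw=0.4,pitch=-0.047,b=(138.5,-0.9,11.9),S=(587.7,320.2)):
    from scipy.spatial.transform import Rotation as Ro
    s=ctrl.read_state(); R=Ro.from_euler("xyz",s["tool_rot"]).as_matrix(); T=Ro.from_euler("xyz",[np.pi,pitch,yaw]).as_matrix()
    tcp=np.array([S[0]+off[0],S[1]+off[1],z])-T@b; d=R.T@(tcp-s["eef_pos"]); e=Ro.from_matrix(R.T@T).as_rotvec()
    print("t",s["clock"],"bore now",(s["eef_pos"]+R@b).round(1),"rot",s["tool_rot"].round(3),"F",s["force"].round(1),"M",s["torque"].round(2),"w",round(s["width"],1))
    print("units",(d/30).round(3),"turn",(np.degrees(e)/6).round(2))
E
python3 -c "
from h import *
bore(152)"
```

```text
t 15.0833 bore now [654.8 278.  162.8] rot [3.138e+00 1.000e-03 3.910e-01] F [ 0.1 -0.5 -2.1] M [-0.02 -0.01  0.03] w 32.8
units [-1.545 -2.114  0.574] turn [ 0.03  0.45 -0.08]
```

```bash
python3 -m crank '[[[-0.2,-0.3,0,0.03,0.2,-0.08],[-0.4,-0.5,0,0,0.25,0],[-0.5,-0.6,0,0,0,0],[-0.3,-0.5,0.1,0,0,0],[-0.1,-0.2,0.1,0,0,0],[0,0,0.1,0,0,0],[0,0,0,0,0,0],[0,0,0,0,0,0]]]' 1
python3 -c "
from h import *
bore(152)"
```

```text
clock: 15.75
eef_pos: [463.7, 259.8, 165.0]
tool_rot: [3.138, -0.053, 0.388]
force: [0.3, 0.4, -1.0]
width: 32.3
t 15.75 bore now [592.  313.2 160.5] rot [ 3.138 -0.053  0.388] F [ 0.3  0.4 -1. ] M [-0.03  0.12 -0.01] w 32.3
units [-0.056 -0.216  0.252] turn [ 0.04 -0.06 -0.11]
```

```bash
python3 -m crank '[[[-0.05,-0.2,0.1,0.04,-0.06,-0.11],[0,0,0.1,0,0,0],[0,0,0,0,0,0],[0,0,0,0,0,0]]]' 1
python3 - <<'E'
from h import *
from scipy.spatial.transform import Rotation as Ro
bore(152)
a=ctrl.get_image('scene'); save(a,'s6.png',crop=(270,75,370,150),s=8); np.savez('s6.npz',**{k:a[k] for k in('color','depth','camera_matrix','R','t')})
t=ctrl.get_image('top'); s=ctrl.read_state(); R=Ro.from_euler("xyz",s["tool_rot"]).as_matrix(); b=s["eef_pos"]+R@[138.5,-.9,11.9]
print("bore,stubtop px",((pix(a,b)-[270,75])*8).round(),((pix(a,[587.7,320.2,132])-[270,75])*8).round())
for n,p in(("scene",a),("top",t)):
    D=p["depth"]; Ki=np.linalg.inv(p["camera_matrix"]); vv,uu=np.mgrid[0:384,0:512]
    X=(p["R"].T@(Ki@np.stack([uu.ravel(),vv.ravel(),np.ones(uu.size)])*D.ravel()-p["t"][:,None])).T
    m=(np.hypot(*(X[:,:2]-b[:2]).T)<26)&(abs(X[:,2]-b[2])<8); q=X[m]
    # ring-frame coords: forward along tool x
    f=R[:2,0]/np.linalg.norm(R[:2,0]); l=np.array([-f[1],f[0]]); dx=(q[:,:2]-b[:2])@f; dy=(q[:,:2]-b[:2])@l
    k=dx>-8
    A=np.c_[dx[k],dy[k],np.ones(k.sum())]; c,res,*_=np.linalg.lstsq(A,q[k,2],rcond=None)
    print(n,k.sum(),"slope fwd,left,z0",c.round(3),"rms",(q[k,2]-A@c).std().round(2),"x range",dx.min(),dx.max(),"y",dy.min(),dy.max())
    m2=(np.hypot(*(X[:,:2]-[587.7,320.2]).T)<14)&(abs(X[:,2]-132)<2.5); print("stubtop",m2.sum(),X[m2].mean(0) if m2.any() else None)
E
```

```text
clock: 16.08
eef_pos: [463.8, 263.2, 158.6]
tool_rot: [3.14, -0.049, 0.396]
force: [0.9, 0.3, -1.1]
width: 32.7
t 16.0833 bore now [591.6 317.6 153.4] rot [ 3.14  -0.049  0.396] F [ 0.9  0.3 -1.1] M [-0.02  0.15 -0.02] w 32.7
units [-0.087 -0.112  0.036] turn [ 0.02 -0.02 -0.04]
bore,stubtop px [467. 416.] [455. 456.]
scene 37 slope fwd,left,z0 [-1.00000e-02 -0.00000e+00  1.55342e+02] rms 1.81 x range -17.674060701180768 25.539549469017633 y -25.874421262031948 23.269987413959235
stubtop 23 [589.38472254 316.2170524  132.41874236]
top 32 slope fwd,left,z0 [-3.20000e-02  9.00000e-03  1.54132e+02] rms 2.25 x range -14.965636718285035 25.03727648463518 y -25.30878409446084 23.227819416677445
stubtop 24 [589.17042526 318.71148737 132.12141115]
```

View pics/s6.png

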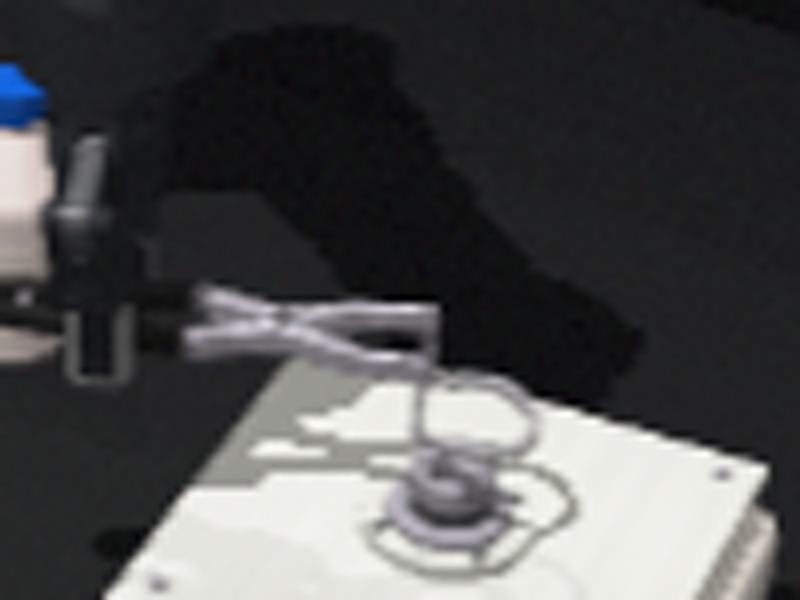

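The ring is above the stub, at (475,412) against the stub top at (455,465). I check the ring's fore-aft offset against the rivet in the two scene shots, which cancels the camera's bias.

```bash
python3 - <<'E'
from h import *
from scipy.spatial.transform import Rotation as Ro
from scipy.optimize import minimize
# poses at shots
for nm,e,r,org,sc,riv in(("s5",[458.0,33.8,173.8],[-3.139,.005,-.212],(192,119),5,(299,190)),("s6",[463.8,263.2,158.6],[3.14,-.049,.396],(270,75),8,(283,320))):
    a=np.load(nm+".npz"); R=Ro.from_euler("xyz",r).as_matrix(); e=np.array(e)
    P=lambda X:(pix(a,e+R@np.array(X))-org)*sc
    print(nm,"rivet pred",P([66.8,-.9,-24]).round(1),"obs",riv,"bore",P([138.5,-.9,11.9]).round(1))
    # gradient-of-template fit in raw px, ring only, s5 (dark bg)
    g=a["color"].astype(np.float32).mean(2)
    D=a["depth"]; 
    def ringpts(p,rad):
        dx,dy,dz,sp=p; out=[]
        for s in(1,-1):
            th=np.linspace(0,np.radians(125),50); x=rad*np.cos(th); y=s*rad*np.sin(th)
            c,si=np.cos(s*-sp),np.sin(s*-sp); px=19.5  # arm turned about the front
            X=px+(x-px)*c-y*si; Y=(x-px)*si+y*c
            # tool y is to the right; symmetric, so sign does not matter
            out+=[(142.1+dx+u,-.9+dy+v,11+dz+1.0*(u+21)/21*1.0) for u,v in zip(X,Y)]
        return np.array([pix(a,e+R@q) for q in np.array(out)])
    def score(p):
        f=lambda rad:cv2.remap(g,*[c.astype(np.float32)[None] for c in ringpts(p,rad).T],cv2.INTER_LINEAR).mean()
        return -(2*f(19.5)-f(15.8)-f(23.2))
    b=min((minimize(score,[x,y,z,.25],method="Nelder-Mead",options=dict(initial_simplex=[[x,y,z,.25],[x+2,y,z,.25],[x,y+2,z,.25],[x,y,z+2,.25],[x,y,z,.2]])) for x in(-2,0,2) for y in(-1,1) for z in(-1,1)),key=lambda q:q.fun)
    print("fit d(x,y,z,spread)",b.x.round(2),b.fun,"at 0:",score([0,0,0,.25]))
    c=ringpts(b.x,19.5); print("fit centre",((c.min(0)+c.max(0))/2-org)*sc)
E
```

```text
Still running in the background as job /tmp/bash_jobs.1000/4970efb5679d (pid 1417). You'll get a notice when it ends.
```

```bash
kill -- -$(cat /tmp/bash_jobs.1000/4970efb5679d/pid); cat > fit.py <<'E'
from h import *
from scipy.spatial.transform import Rotation as Ro
from scipy.optimize import minimize
for nm,e,r,org,sc,riv in(("s5",[458.0,33.8,173.8],[-3.139,.005,-.212],(192,119),5,(299,190)),("s6",[463.8,263.2,158.6],[3.14,-.049,.396],(270,75),8,(283,320))):
    a=dict(np.load(nm+".npz")); R=Ro.from_euler("xyz",r).as_matrix(); e=np.array(e)
    def pj(X): c=a["camera_matrix"]@(a["R"]@(e[:,None]+R@np.array(X).T)+a["t"][:,None]); return (c[:2]/c[2]).T
    print(nm,"rivet pred",((pj([[66.8,-.9,-24]])-org)*sc).round(1),"obs",riv,"bore",((pj([[138.5,-.9,11.9]])-org)*sc).round(1))
    g=a["color"].astype(np.float32).mean(2); th=np.linspace(0,np.radians(125),50)
    def pts(p,rad):
        dx,dy,dz,sp=p; o=[]
        for s in(1,-1):
            x=rad*np.cos(th)-19.5; y=s*rad*np.sin(th); c,n=np.cos(sp),-s*np.sin(sp)
            X=19.5+x*c-y*n; Y=x*n+y*c; o.append(np.c_[142.1+dx+X,-.9+dy+Y,11+dz+(X+21)/21])
        return pj(np.vstack(o))
    def score(p):
        f=lambda rad:cv2.remap(g,*[c.astype(np.float32)[None].copy() for c in pts(p,rad).T],cv2.INTER_LINEAR).mean()
        return -(2*f(19.5)-f(15.8)-f(23.2))
    sg=1 if nm=="s5" else -1
    F=lambda p:sg*score([p[0],p[1],0,p[2]])
    b=min((minimize(F,[x,y,.25],method="Nelder-Mead",options=dict(maxiter=120,initial_simplex=[[x,y,.25],[x+2,y,.25],[x,y+2,.25],[x,y,.2]])) for x in(-1.5,1.5) for y in(-1,1)),key=lambda q:q.fun)
    print("fit dx,dy,spread",b.x.round(2),b.fun,"at 0:",F([0,0,.25]))
E
timeout 100 python3 fit.py
```

```text
s5 rivet pred [[297.9 194.6]] obs (299, 190) bore [[389.8 315.7]]
fit dx,dy,spread [-2.3  -2.06  0.17] -129.58407592773438 at 0: -66.91372
s6 rivet pred [[282.4 317.5]] obs (283, 320) bore [[467.2 416.2]]
fit dx,dy,spread [-0.03  1.35  0.15] -41.92474365234375 at 0: -26.157455bash: kill: (-1417) - No such process
```

The two scene fits disagree by 1–2 mm, which is camera noise (offsets -2.3/-2.1 and 0/+1.4 mm), so they give no reason to shift. I keep the wrist-camera estimate, centre and lower gently, watching the force.

```bash
python3 -m crank '[[[-0.087,-0.112,0.03,0.02,-0.02,-0.04],[0,0,0,0,0,0],[0,0,0,0,0,0]]]' 1
python3 -c "
from h import *
bore(140)"
```

```text
clock: 16.43
eef_pos: [459.9, 265.1, 157.7]
tool_rot: [-3.141, -0.047, 0.4]
force: [-0.2, 0.2, -1.7]
width: 32.7
t 16.4333 bore now [587.5 320.1 152.2] rot [-3.141 -0.047  0.4  ] F [-0.2  0.2 -1.7] M [-0.03  0.02 -0.01] w 32.7
units [-0.011 -0.003  0.409] turn [-0.  0.  0.]
```

```bash
python3 -m crank '[[[0,0,0.15,0,0,0],[-0.01,0,0.2,0,0,0],[0,0,0.05,0,0,0],[0,0,0,0,0,0],[0,0,0,0,0,0]]]' 1
python3 -c "
from h import *
bore(130)"
```

```text
clock: 16.85
eef_pos: [459.9, 265.5, 144.3]
tool_rot: [-3.141, -0.046, 0.401]
force: [1.4, -0.2, -1.6]
width: 32.2
t 16.85 bore now [587.4 320.5 138.8] rot [-3.141 -0.046  0.401] F [ 1.4 -0.2 -1.6] M [0.01 0.06 0.04] w 32.2
units [-0.008  0.009  0.296] turn [-0.    0.01  0.01]
```

```bash
python3 -m crank '[[[0,0.01,0.1,0,0,0],[0,0,0.1,0,0,0],[0,0,0.05,0,0,0],[0,0,0,0,0,0],[0,0,0,0,0,0],[0,0,0,0,0,0]]]' 1
python3 -c "
from h import *
bore(124)
for i in range(6): ctrl.get_image('top'); s=ctrl.read_state(); print(s['force'].round(2),s['torque'].round(3))"
```

```text
clock: 17.35
eef_pos: [460.5, 265.2, 135.8]
tool_rot: [-3.141, -0.046, 0.401]
force: [0.3, 0.7, -2.2]
width: 32.7
t 17.35 bore now [588.1 320.2 130.4] rot [-3.141 -0.046  0.401] F [ 0.3  0.7 -2.2] M [-0.06  0.04  0.02] w 32.7
units [-0.021 -0.009  0.214] turn [-0.    0.01  0.01]
[ 0.04  0.3  -1.68] [ 0.017  0.113 -0.001]
[-1.21  0.32 -1.06] [-0.069  0.044  0.02 ]
[-0.17  0.23 -1.5 ] [-0.039  0.129  0.034]
[-0.34 -0.31 -1.84] [0.004 0.084 0.037]
[ 0.59  0.1  -2.03] [-0.017  0.096  0.073]
[-0.45 -0.68 -1.32] [-0.076  0.099 -0.042]
```

```bash
cat >> h.py <<'E'
def favg(n=6):
    F=[]
    for i in range(n): ctrl.get_image('top'); s=ctrl.read_state(); F.append(np.r_[s['force'],s['torque']])
    print("Favg",np.mean(F,0).round(2))
E
python3 -m crank '[[[-0.015,-0.01,0.08,0,0,0],[0,0,0.06,0,0,0],[0,0,0,0,0,0],[0,0,0,0,0,0]]]' 1
python3 -c "
from h import *
bore(120);favg()"
python3 -m crank '[[[-0.01,0,0.08,0,0,0],[0,0,0.04,0,0,0],[0,0,0,0,0,0],[0,0,0,0,0,0]]]' 1
python3 -c "
from h import *
bore(116);favg()"
```

```text
clock: 17.98
eef_pos: [460.2, 265.5, 131.4]
tool_rot: [-3.141, -0.047, 0.401]
force: [-0.5, -0.8, -2.4]
width: 32.8
t 17.9833 bore now [587.7 320.5 126. ] rot [-3.141 -0.047  0.401] F [-0.5 -0.8 -2.4] M [0.   0.07 0.  ] w 32.8
units [-0.014  0.007  0.2  ] turn [-0.    0.    0.01]
Favg [-0.08  0.03 -1.88 -0.06  0.07 -0.  ]
clock: 18.62
eef_pos: [460.2, 265.6, 127.7]
tool_rot: [-3.141, -0.047, 0.401]
force: [-0.1, 0.1, -2.6]
width: 32.5
t 18.6167 bore now [587.7 320.6 122.3] rot [-3.141 -0.047  0.401] F [-0.1  0.1 -2.6] M [-0.02  0.13  0.  ] w 32.5
units [-0.016  0.008  0.209] turn [-0.   -0.    0.01]
Favg [ 0.09  0.31 -1.7  -0.05  0.09 -0.02]
```

```bash
python3 -m crank '[[[-0.01,0.01,0.1,0,0,0],[0,0,0.06,0,0,0],[0,0,0,0,0,0],[0,0,0,0,0,0]]]' 1
python3 -c "
from h import *
bore(114);favg()"
python3 -m crank '[[[-0.01,0,0.07,0,0,0],[0,0,0.04,0,0,0],[0,0,0,0,0,0],[0,0,0,0,0,0]]]' 1
python3 -c "
from h import *
bore(112);favg()"
```

```text
clock: 19.25
eef_pos: [460.4, 265.3, 122.6]
tool_rot: [-3.141, -0.048, 0.401]
force: [-0.2, -0.0, -2.0]
width: 32.5
t 19.25 bore now [587.9 320.4 117.3] rot [-3.141 -0.048  0.401] F [-0.2 -0.  -2. ] M [-0.03  0.09 -0.03] w 32.5
units [-0.014 -0.002  0.105] turn [-0.   -0.01  0.01]
Favg [ 0.01  0.09 -1.74 -0.02  0.09  0.02]
clock: 19.88
eef_pos: [460.4, 265.5, 119.2]
tool_rot: [-3.141, -0.048, 0.401]
force: [-0.0, -0.4, -2.1]
width: 32.8
t 19.8833 bore now [587.9 320.5 114.1] rot [-3.141 -0.048  0.401] F [-0.  -0.4 -2.1] M [-0.07  0.08 -0.04] w 32.8
units [-0.013  0.002  0.061] turn [-0.01 -0.01  0.01]
Favg [-0.16  0.19 -1.76 -0.04  0.11 -0.01]
```

```bash
python3 -m crank '[[[-0.01,0.005,0.06,0,0,0],[0,0,0.015,0,0,0],[0,0,0,0,0,0],[0,0,0,0,0,0],[0,0,0,0,0,0]]]' 1
python3 - <<'E'
from h import *
from scipy.spatial.transform import Rotation as Ro
bore(112);favg(8)
s=ctrl.read_state(); R=Ro.from_euler("xyz",s["tool_rot"]).as_matrix(); b=s["eef_pos"]+R@[138.5,-.9,11.9]; f=R[:2,0]/np.linalg.norm(R[:2,0]); l=np.array([-f[1],f[0]])
for n in("scene","top"):
    p=ctrl.get_image(n); Ki=np.linalg.inv(p["camera_matrix"]); vv,uu=np.mgrid[0:384,0:512]
    X=(p["R"].T@(Ki@np.stack([uu.ravel(),vv.ravel(),np.ones(uu.size)])*p["depth"].ravel()-p["t"][:,None])).T
    r=np.hypot(*(X[:,:2]-b[:2]).T); m=(r>18.5)&(r<28)&(X[:,2]>110.5)&(X[:,2]<119); q=X[m]; dx=(q[:,:2]-b[:2])@f; dy=(q[:,:2]-b[:2])@l; k=dx>-8
    A=np.c_[dx[k],dy[k],np.ones(k.sum())]; c,*_=np.linalg.lstsq(A,q[k,2],rcond=None)
    print(n,k.sum(),"slope fwd,left,z",c.round(3),"rms",(q[k,2]-A@c).std().round(2),"fwd max",dx.max().round(1),"left",dy[k].min().round(1),dy[k].max().round(1))
toolpts([(379,163),(325,55),(431,55),(335,250),(425,250)])
E
```

```text
clock: 20.6
eef_pos: [460.4, 265.3, 116.9]
tool_rot: [-3.141, -0.049, 0.401]
force: [-0.3, 0.2, -2.9]
width: 32.6
t 20.6 bore now [587.9 320.3 111.8] rot [-3.141 -0.049  0.401] F [-0.3  0.2 -2.9] M [-0.02  0.09  0.08] w 32.6
units [-0.007 -0.004 -0.016] turn [-0.01 -0.02  0.01]
Favg [ 0.1  -0.16 -2.01 -0.03  0.09 -0.01]
scene 34 slope fwd,left,z [-1.80000e-02  7.00000e-03  1.13634e+02] rms 1.54 fwd max 27.7 left -26.6 14.2
top 28 slope fwd,left,z [-3.80000e-02 -2.40000e-02  1.13995e+02] rms 2.06 fwd max 26.3 left -26.7 22.5
252.66666666666666 108.66666666666667 [ 67.1  -0.5 -23.8] [520.8 291.4 144.1]
216.66666666666666 36.666666666666664 [ 89.9 -12.2 -22.5] [537.2 311.1 143.8]
287.3333333333333 36.666666666666664 [ 89.8  10.8 -22.5] [546.2 289.9 143.9]
223.33333333333334 166.66666666666666 [ 46.6 -11.1 -22.9] [497.8 293.2 142.1]
283.3333333333333 166.66666666666666 [ 46.6  10.6 -23.1] [506.3 273.3 142.3]
```

```bash
python3 -c "
from h import *
favg(6); bore(112); print(ctrl.finish_job())"
```

```text
Favg [-0.17  0.11 -1.79 -0.04  0.11 -0.02]
t 21.45 bore now [587.9 320.4 111.8] rot [-3.141 -0.049  0.401] F [ 0.5  0.2 -1.4] M [-0.11  0.13 -0.01] w 32.7
units [-0.008 -0.003 -0.015] turn [-0.01 -0.02  0.01]
the job is handed in; nothing more can be done
None
```

The spread ring is around the drive stub at groove height, hanging from the fully squeezed pliers, and I handed the job in at 21.5 s of the 51 s. I took the pliers from the tray, put their tips into the ring's gap, squeezed them to the stop, lifted the ring and lowered it over the stub.

**Last checks**
- **Position:** by the arm's reading, the ring's opening is about 0.3 mm off the stub's axis at 111.8 mm, against 112 mm wanted. Depth readings put the ring's top at about 113.6–114 mm, which agrees.
- **Contact:** no contact showed while lowering or at the end. The sideways force averaged under 0.2 N. The downward force was 1.8 N, which is just the weight of the pliers and ring.
- **Level:** I tilted the tool 0.049 rad to cancel the expected droop. Coarse depth fits (1.5–2 mm scatter) still suggest the far side is 0.02–0.04 rad low. That is within their noise, so I left it.

**Disagreements**
- **Ring position in the pliers:** two fits from the scene camera disagreed with each other by 2–3 mm. I went by the wrist camera and the force readings instead.
- **Final view:** I had used up the allowed pictures, so the end state was checked by numbers only.

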